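# Lock up two lino blocks in the proofing bed

## Robot

A 6-joint arm with a two-finger parallel gripper is mounted at the origin on a cart in front of the work surface, level with it; the furniture and walls round the work are solid. World frame = base frame: x ahead of the robot, y to its left, z up, the work surface at z = 0. Lengths are in mm, angles in degrees, forces in N, time in s.
With the tool pointing down it reaches from about 350 to 850 mm from the base axis. Payload 8.1 kg.
Tool frame: the origin (TCP) lies at the very end of the fingers, on their centre line; the grasp point (between the pads) lies 19 mm behind it; z points along the fingers, y is the line along which they close (so a half turn about z gives the same grasp; the last joint's range is limited). The gripper opens to 85 mm and grips with 20 to 120 N. Pads are 22 mm wide; open, the fingers measure 114 mm over their backs; the gripper's body (76 mm by 85 mm) begins 54 mm behind the grasp point. The pads swing forward as they close: fully open they stand 13 mm farther back than shut.
Start: joints at [-68.721, 7.471, 85.268, -0, 87.261, -4.893], TCP at [264.667, -538.476, 197.692] pointing down, gripper open.
Joint ranges: [-169.43, 169.43], [-51.17, 129.36], [1.28, 143.12], [-76.62, 256.62], [0, 156.53], [-152.29, 152.29]. Speed limits (degrees/s): [136.94, 136.94, 159.86, 180, 180, 180].

## Interface

Orientations are given as [roll, pitch, yaw] about the fixed x, y, z axes, in that order (R = Rz(yaw) Ry(pitch) Rx(roll)).
In Python, from bench import * gives the robot as it stands.
- The arm moves only by the tool play_rows, never from a script. Its argument "increments" is a list of rows, each a list of 3 entries, a list of its own where there are three numbers: the gripper's target within -1 to 1 (fully open at 1, half-way at 0, shut at -1), then the shift along the tool's x, y, z in mm, then the turn about the tool's z in rad. A call has 1 to 12 rows; each row shifts and turns the commanded pose from where the row before left it, along the tool's axes as they then stand; what a row does not reach is not made up. A row lasts 1/12 s, in which the tool goes at most 41.7 mm and 7.16 degrees, less where a joint would pass 70% of its speed; a pose out of reach is approached as far as the arm can. A call is refused whole if a number of a shift passes 41.7 or a number of a turn 0.125, either way. A call with a gripper value outside its range is refused whole. The fingers move at their own pace and stop on an object; "force" is the grip in N (left out, the last holds). Time passes only in rows, so rows that do not move let the fingers close. It gives the time, the measured TCP pose, the force, the opening and the grip force at its end, in the units of the state.
- sense(): the state, without advancing time (a new reading comes with each control period).
- snapshot(name): name is "scene" or "top" or "wrist"; returns a dict with "color" (480x640x3 uint8, red, green, blue), "intrinsics" (3x3 intrinsics, pixels), "k1" (the pictures are not rectified: a ray, as slopes to the right and down, at radius r is drawn at 1 + k1 r^2 times it, then the intrinsics apply), "world_from_camera" (4x4, takes a point from camera to world coordinates). Camera axes: x right, y down, z forward; pixel columns grow to the right and rows downward; lengths in mm; the calibration is good to about 2 mm. A picture is of the moment at which its call begins. There is no depth.
- hand_in(): hands the job in; it is judged then, once.
Trained networks look in a picture, given as the dict that the camera call returned (one of the last four; its "shot" number tells which), for a name from the list of things; names that differ only in an ending like _2 or _b are one class to them, and where a whole thing is asked for, a point or a joint stands for the part that bears it (a point fixed in the world has none). Each returns a list of dicts, best first, with "p" (0 to 1); they miss things now and then, are a little off and sometimes report something else, mostly with a low value. They report only what shows in the picture. A call takes as long as a camera call. They do not tell look-alikes from the thing itself.
- find_in(query, picture): "xyz" ([x, y, z] in mm, in the coordinates of the camera as it stood for that picture, good to about 4 mm: the middle of the surface that is visible of it).
- regions_of(query, picture): "mask" (480x640 bool, what is visible of it).
- pinpoint(query, picture): "xyz" ([x, y, z] in mm, in the coordinates of the camera as it stood for that picture, good to about 4 mm: a listed point, or the origin of a listed thing).
The state is a dict: "time": time; "joint_pos": joint angles; "qd": joint speeds; "joint_efforts": joint torques, N m; "tool_pos": TCP position; "tcp_rot": TCP orientation; "ft_force": force on the tool from outside, world axes, zero at the start; "wrist_torque": the same for the moment, N m; "finger_gap": finger opening in mm; "grip_force": force on a finger pad.
Only numpy, scipy, OpenCV 4.12 (cv2) and the standard library are available. Lean on these libraries where they do the work, as an engineer would, in place of code of your own. Each camera call takes 0.05 s, during which the arm holds its last target. There are 200 camera calls.

## Task

Make up the row for printing on the metal bed, between its brass rails: the square sun block against the fixed stop, then the wide wooden spacer, then the long wave block, then the narrow wooden spacer, each lying flat, the carved faces up, and square to the row. Then push the sliding lock-up bar until it bears on the narrow spacer and the whole row is closed up without gaps, and let go; leave the ink bottle and the ink roller where they are.

Things in the scene. Friction and masses are not known exactly. Their poses are not given: they have to be found in the camera images.
- bed: Fixed metal plate 90 (x) x 282 (y) x 6 mm thick: its floor is 6 mm above the table. Origin: centre of the underside; y runs along the row towards the fixed stop, z up. Two half-round brass rails along y stand 5 mm above the floor, with the channel between centred on x = 0, 52 mm wide at the floor, 62 at the rail tops: 40 mm deep pieces have 6 mm play each side.
- stop_face (a point): Fixed stop: dark steel block across the left end of the bed as seen from the robot, its top 24 mm above the table. The point is the middle of its inner face, at floor level (bed y = +118 mm); axes as the bed's. To pass above the rails beside a piece, fingers must hold it across its 40 mm depth with their tips 7 mm or more above its underside.
- lockbar (a joint): Sliding lock-up bar at the right end, in m. At 0 its pressing face (48 mm wide, top 23 mm above the table) is at bed y = -82 mm; it moves towards the stop as the value grows (0.075 at most). Starts at 0 to 0.02, leaving 40 to 60 mm more than the pieces need; reads 0.060 when all four (140 mm) are closed up against the stop. About 3 N of friction; stays where left.
- lockbar_knob (a point): Black round knob fixed on the bar's carriage, head 22 mm in diameter. The point is on its axis, 34 mm behind the pressing face, 40 mm above the table; the head reaches from 32 to 51 mm above the table and the carriage below it up to 18 mm, so fingertips can go down to 20 mm above the table. Axes as the bed's.
- sun_block_center (a point): Square lino printing block: light wooden mount with a grey-brown lino top carved with a sun (disc and rays) within a square border; 40 mm deep (its own x) by 40 mm (its own y, along the row) by 23 mm high, right side up. The point is its centre, 11.5 mm above its underside. It looks the same after a quarter turn, and may lie either way.
- wave_block_center (a point): Long lino printing block: the same make, its top carved with four wavy lines that run along its longer side; 40 mm deep (its own x) by 60 mm (its own y, along the row) by 23 mm high, right side up. The point is its centre, 11.5 mm above its underside. Either end may point to the stop.
- wide_spacer_center (a point): Wide spacer: a plain dark wooden block with no lino; 40 mm deep (its own x) by 25 mm (its own y, along the row) by 18 mm high, right side up. The point is its centre, 9 mm above its underside.
- narrow_spacer_center (a point): Narrow spacer: a plain dark wooden block with no lino; 40 mm deep (its own x) by 15 mm (its own y, along the row) by 18 mm high, right side up. The point is its centre, 9 mm above its underside.
- ink_bottle: Bystander: square black ink bottle with screw cap, 46 x 46 x 62 mm, standing beyond the bed. Origin: centre of its underside.
- roller: Bystander: ink roller with black roll and wooden handle, 82 x 178 x 32 mm, lying to the right of the bed. Origin: centre of its underside.
Not all that is in view belongs to the job. What is shaped like the part that bears wave_block_center but green is not meant.

How it is judged:
By the outcome, as a careful person would: the job done as asked, in the order asked, and still so for the second after the job is handed in, with the robot touching nothing.
It also fails if it takes over 99 s, if anything falls off the work surface, if the arm or the gripper's body presses on something with over 40 N, if the wrist force passes 120 N, or if a joint passes its speed limit or range.

## Working session

There is one attempt and no reset: what is moved stays moved. The work goes in short steps, Python scripts to look and compute and a tool call to move; the robot and the scene stay as the last step left them, time stands still between calls to the robot, and variables do not carry over. Pictures are saved under pics/ and viewed, at most 14 in all, crops included, and the job is handed in when it is done.

Besides the shell and the picture viewer there is one more tool, called after ">>>" as a command line: name --argument value ..., lists and objects as JSON in quotes. play_rows: Moves the arm, as the interface text tells. Its arguments: {"type":"object","properties":{"increments":{"type":"array","items":{"type":"array"}},"force":{"type":"number"}},"required":["increments"]}

```bash
mkdir -p pics; ls; python3 - <<'E'
from bench import *
import cv2,numpy as np
s=sense();print(s['time'],s['tool_pos'],s['tcp_rot'],s['finger_gap'])
a=[]
for n in['scene','top']:
    p=snapshot(n);cv2.imwrite(f'pics/{n}0.png',p['color'][:,:,::-1])
    T=np.array(p['world_from_camera']);print(n,p['intrinsics'],p['k1'],T.round(2).tolist())
    for q in['bed','stop_face','lockbar_knob','sun_block_center','wave_block_center','wide_spacer_center','narrow_spacer_center','ink_bottle','roller']:
        for r in pinpoint(q,p)[:3]:
            print(q,round(r['p'],2),(T[:3,:3]@np.array(r['xyz'])+T[:3,3]).round(0))
E
```

```text
pics
0.0 [ 264.43066481 -537.8980502   196.63975602] [-1.79894328e+02 -8.56159834e-03  2.61717350e+01] 85.12734641286109
scene [[495.26327527   0.         322.91701218]
 [  0.         495.26327527 242.91129415]
 [  0.           0.           1.        ]] -0.00646032548312802 [[-0.85, -0.35, 0.39, 198.88], [-0.53, 0.57, -0.63, 280.9], [-0.0, -0.74, -0.67, 617.14], [0.0, 0.0, 0.0, 1.0]]
bed 0.61 [ 403. -226.    7.]
stop_face 0.95 [ 557. -101.    5.]
lockbar_knob 0.98 [ 599. -317.   35.]
sun_block_center 0.57 [ 406. -146.   13.]
wave_block_center 0.84 [529.   4.   9.]
wave_block_center 0.62 [428. -30.  16.]
wide_spacer_center 0.9 [ 398. -226.    8.]
narrow_spacer_center 0.77 [ 419. -335.   12.]
ink_bottle 0.8 [ 698. -110.   -6.]
roller 0.95 [ 502. -522.   -5.]
roller 0.7 [ 418. -330.    8.]
top [[478.94492285   0.         315.98116504]
 [  0.         478.94492285 244.59349814]
 [  0.           0.           1.        ]] -0.08146500809574092 [[0.02, -0.98, 0.19, 389.11], [-1.0, -0.01, 0.02, -257.18], [-0.02, -0.19, -0.98, 987.61], [0.0, 0.0, 0.0, 1.0]]
bed 0.8 [ 581. -220.    1.]
bed 0.51 [ 403. -223.   11.]
stop_face 0.81 [ 560. -104.    9.]
lockbar_knob 0.93 [ 597. -311.   43.]
sun_block_center 0.93 [ 408. -143.   11.]
wave_block_center 0.61 [524.   5.  12.]
wide_spacer_center 0.7 [ 404. -225.   12.]
narrow_spacer_center 0.51 [ 412. -336.   12.]
ink_bottle 0.7 [ 695. -110.    5.]
roller 0.95 [ 498. -525.   -2.]
```

View pics/scene0.png

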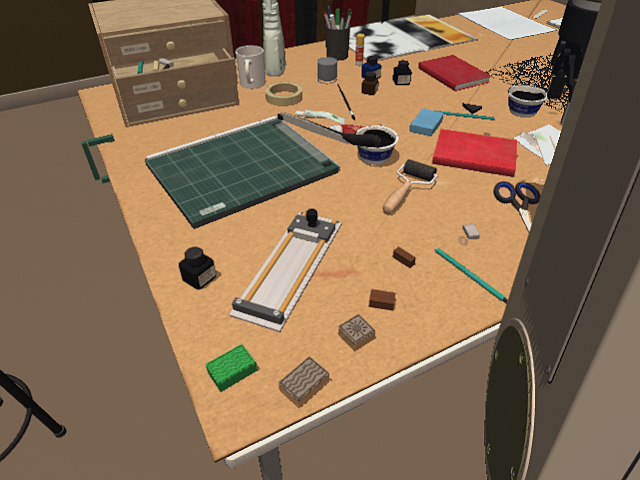

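View pics/top0.png

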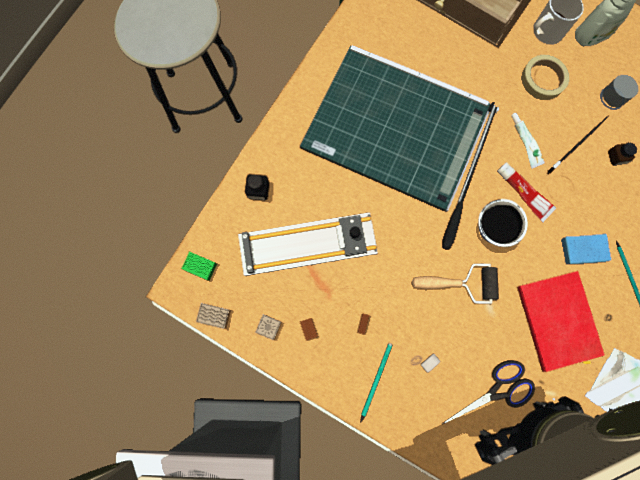

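The grey wave block is at (305,380) in the scene picture and (214,316) in the top one. The green decoy is at (232,367) and (198,265). The sun block, wide spacer and narrow spacer follow along the near side, and the bed's stop is at its left end. Next I'll fit boxes to the masks.

```bash
cat > h.py <<'E'
from bench import *
import cv2,numpy as np
from scipy.optimize import minimize
SZ={'sun':(40,40,23),'wave':(40,60,23),'wide':(40,25,18),'narrow':(40,15,18)}
NM={'sun':'sun_block_center','wave':'wave_block_center','wide':'wide_spacer_center','narrow':'narrow_spacer_center'}
def proj(P,p):
    T=np.array(p['world_from_camera']);K=np.array(p['intrinsics'])
    c=(np.asarray(P,float)-T[:3,3])@T[:3,:3]
    s=c[:,:2]/c[:,2:];s=s*(1+p['k1']*(s**2).sum(1,keepdims=True))
    return s*[K[0,0],K[1,1]]+K[:2,2]
def unproj(uv,z,p):
    T=np.array(p['world_from_camera']);K=np.array(p['intrinsics'])
    d=(np.asarray(uv,float)-K[:2,2])/[K[0,0],K[1,1]];s=d.copy()
    for _ in range(8): s=d/(1+p['k1']*(s**2).sum(1,keepdims=True))
    r=np.c_[s,np.ones(len(s))]@T[:3,:3].T
    return T[:3,3]+r*((z-T[2,3])/r[:,2])[:,None]
def box(x,y,yaw,sz,z0):
    a=np.radians(yaw);c,s=np.cos(a),np.sin(a)
    return np.array([[x+c*i*sz[0]/2-s*j*sz[1]/2,y+s*i*sz[0]/2+c*j*sz[1]/2,z0+k*sz[2]] for i in(-1,1) for j in(-1,1) for k in(0,1)])
def iou(v,sz,z0,ps,ms):
    t=0
    for p,m in zip(ps,ms):
        im=np.zeros((480,640),np.uint8);h=cv2.convexHull(proj(box(*v,sz,z0),p).astype(np.float32))
        cv2.fillPoly(im,[np.round(h*16).astype(np.int32)],1,shift=4)
        t+=(im&m).sum()/max(1,(im|m).sum())
    return t/len(ps)
def fit(k,ps,z0=0,near=None,tol=60,yaws=range(0,180,20)):
    out=[];use=[];ms=[];c=[]
    for p in ps:
        for r in regions_of(NM[k],p):
            m=r['mask'].astype(np.uint8)
            if m.sum()<20: continue
            ce=unproj([np.argwhere(m).mean(0)[::-1]],z0+SZ[k][2]*.7,p)[0]
            if near is not None and np.hypot(*(ce[:2]-near))>tol: continue
            use.append(p);ms.append(m);c.append(ce);break
    if not use: return None
    c=np.mean(c,0);best=None
    for y in yaws:
        r=minimize(lambda v:-iou((v[0],v[1],v[2]*5),SZ[k],z0,use,ms),[c[0],c[1],y/5],method='Nelder-Mead',options=dict(initial_simplex=[[c[0],c[1],y/5],[c[0]+4,c[1],y/5],[c[0],c[1]+4,y/5],[c[0],c[1],y/5+2]],maxiter=80))
        if best is None or r.fun<best.fun: best=r
    return best.x*[1,1,5],-best.fun,len(use)
def goto(x,y,z,yaw):
    """tool-frame shift and turn (rad) from the present pose to the target; tool points down"""
    s=sense();t=s['tool_pos'];a=np.radians(s['tcp_rot'][2])
    d=np.array([x,y,z])-t
    sh=[np.cos(a)*d[0]+np.sin(a)*d[1],np.sin(a)*d[0]-np.cos(a)*d[1],-d[2]]
    tu=-np.radians((yaw-s['tcp_rot'][2]+90)%180-90)
    print('t',round(s['time'],2),'pos',t.round(1),'rpy',np.round(s['tcp_rot'],1),'shift',np.round(sh,1),'turn',round(tu,3))
E
python3 - <<'E'
from h import *
a=snapshot('scene');b=snapshot('top')
near=dict(sun=(407,-145),wave=(428,-30),wide=(400,-225),narrow=(416,-335))
for k in SZ: print(k,fit(k,[a],near=near[k]),fit(k,[b],near=near[k]))
w=snapshot('wrist');cv2.imwrite('pics/wrist0.png',w['color'][:,:,::-1])
print(np.array(w['world_from_camera']).round(2).tolist(),w['intrinsics'])
goto(420,-180,300,10)
E
```

```text
sun (array([ 407.34079717, -143.43672492,  151.98117958]), np.float64(0.9065217391304348), 1) (array([ 404.47775927, -145.61854987,  -19.67717472]), np.float64(0.8159090909090909), 1)
wave (array([426.41824172, -29.87221961, -13.70436429]), np.float64(0.9040050858232677), 1) (array([424.93519713, -28.78029512, -14.15187311]), np.float64(0.9512555391432792), 1)
wide (array([ 404.16409246, -222.92706587,   22.36238624]), np.float64(0.9290060851926978), 1) (array([ 402.88404525, -224.9740187 ,  204.2403668 ]), np.float64(0.8703703703703703), 1)
narrow (array([ 417.52480859, -334.6720618 ,  -21.99995507]), np.float64(0.8910256410256411), 1) (array([ 412.70106879, -334.68981908,  165.15046296]), np.float64(0.7166666666666667), 1)
[[0.44, -0.86, -0.25, 328.39], [-0.9, -0.42, -0.12, -506.53], [-0.0, 0.28, -0.96, 373.12], [0.0, 0.0, 0.0, 1.0]] [[370.80498475   0.         319.25476988]
 [  0.         370.80498475 242.50966967]
 [  0.           0.           1.        ]]
t 1.55 pos [ 264.7 -538.5  197.7] rpy [-180.    -0.    26.2] shift [ 297.5 -253.2 -102.3] turn 0.282
```

View pics/wrist0.png

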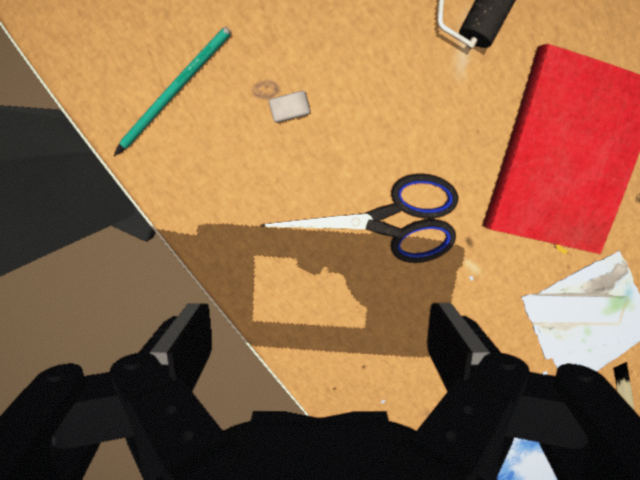

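>>> play_rows --increments '[[1,[28.5,-17.4,-11],0],[1,[28.5,-17.4,-11],0],[1,[28.5,-17.4,-11],0],[1,[28.5,-17.4,-11],0],[1,[28.5,-17.4,-11],0],[1,[28.5,-17.4,-11],0],[1,[28.5,-17.4,-11],0],[1,[28.5,-17.4,-11],0],[1,[28.5,-17.4,-11],0],[1,[28.5,-17.4,-11],0],[1,[28.5,-17.4,-11],0],[1,[28.5,-17.4,-11],0]]'

```text
time: 2.55
tool_pos: [480.1, -198.7, 330.5]
tcp_rot: [180.0, -0.0, 26.2]
ft_force: [1.0, -0.2, -0.1]
finger_gap: 85.4
grip_force: 0.0
```

>>> play_rows --increments '[[1,[0,0,0],-0.12],[1,[0,0,0],-0.12],[1,[0,0,0],-0.12],[1,[0,0,0],-0.12],[1,[0,0,0],-0.12],[1,[0,0,0],-0.12],[1,[0,0,0],-0.12],[1,[0,0,0],-0.12],[1,[0,0,0],-0.12],[1,[0,0,0],-0.12],[1,[0,0,0],0]]'

```text
time: 3.47
tool_pos: [479.5, -200.2, 329.8]
tcp_rot: [180.0, 0.0, 95.3]
ft_force: [-0.1, 0.2, 0.0]
finger_gap: 85.6
grip_force: 0.0
```

```bash
python3 - <<'E'
from h import *
w=snapshot('wrist');cv2.imwrite('pics/wrist1.png',w['color'][:,:,::-1])
np.save('w1.npy',w,allow_pickle=True)
near=dict(sun=(407,-145),wave=(428,-30),wide=(400,-225),narrow=(416,-335))
for k in SZ: print(k,fit(k,[w],near=near[k]))
T=np.array(w['world_from_camera'])
for q in['bed','stop_face','lockbar_knob']:
    for r in pinpoint(q,w)[:2]: print(q,round(r['p'],2),(T[:3,:3]@np.array(r['xyz'])+T[:3,3]).round(1))
rs=regions_of('bed',w)
if rs: cv2.imwrite('bedmask.png',rs[0]['mask'].astype(np.uint8)*255);print(rs[0]['p'])
goto(430,-30,150,76)
E
```

```text
sun (array([ 406.93730609, -142.77752228,   70.44039828]), np.float64(0.9192825112107623), 1)
wave (array([427.17863568, -30.05786789, -12.4993787 ]), np.float64(0.9437119675456389), 1)
wide (array([ 404.08244183, -224.19898962,   20.50925926]), np.float64(0.9228441754916793), 1)
narrow (array([ 415.8546024 , -333.54262443,  165.47248895]), np.float64(0.8790697674418605), 1)
bed 0.6 [ 581.9 -218.3   -1.2]
bed 0.19 [ 699.7 -109.2    1.4]
stop_face 0.69 [ 560.2 -102.1    4. ]
lockbar_knob 0.82 [ 600.7 -316.9   38.5]
0.72
t 3.92 pos [ 479.5 -200.2  329.7] rpy [180.   -0.   94.9] shift [173.8 -34.9 179.7] turn 0.329
```

View pics/wrist1.png

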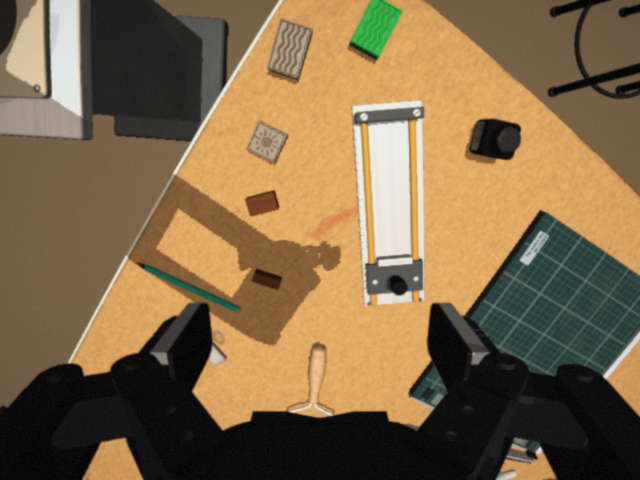

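The wave block is at (290,50), the sun block at (267,142), the wide spacer at (262,203), the narrow spacer at (266,279), and the bed spans (354–424, 103–303). I'll fit the bed edges next.

```bash
cat >> h.py <<'E'
def bed(p,o=(581,-219),yaw=10.5,vis=True):
    """plate long edges and stop foot from the picture resampled in the approximate bed frame at z=6"""
    a=np.radians(yaw);R=np.array([[np.cos(a),-np.sin(a)],[np.sin(a),np.cos(a)]])
    X,Y=np.meshgrid(np.arange(-70,70,.5),np.arange(-150,150,.5))
    P=np.c_[np.c_[X.ravel(),Y.ravel()]@R.T+o,np.full(X.size,6.)]
    uv=proj(P,p).astype(np.float32).reshape(*X.shape,2)
    im=cv2.remap(p['color'],uv[...,0],uv[...,1],cv2.INTER_LINEAR)
    return im,R
E
python3 - <<'E'
from h import *
w=np.load('w1.npy',allow_pickle=True).item()
im,R=bed(w)
cv2.imwrite('pics/bed1.png',im[::-1,:,::-1])
hsv=cv2.cvtColor(im,cv2.COLOR_RGB2HSV);white=(hsv[...,1]<60)&(hsv[...,2]>140)
L=[];Q=[]
for r in range(150,500,4):   # y -75..100
    c=np.where(white[r])[0]
    if len(c)>30: L.append((r,c[0]));Q.append((r,c[-1]))
L=np.array(L);Q=np.array(Q);
for D in(L,Q):
    f=np.polyfit(-150+D[:,0]*.5,-70+D[:,1]*.5,1);res=np.polyval(f,-150+D[:,0]*.5)-(-70+D[:,1]*.5);g=abs(res)<2
    f=np.polyfit((-150+D[:,0]*.5)[g],(-70+D[:,1]*.5)[g],1);print('edge x at y=0',f[1],'slope deg',np.degrees(np.arctan(f[0])),g.mean())
for c in(100,120,140,160,180):
    g=im[440:,c].astype(int).sum(1);d=np.diff(cv2.GaussianBlur(g.astype(np.float32)[:,None],(1,5),0)[:,0]);i=d.argmin();print('stop y',-70+c*.5,-150+(440+i)*.5+.25)
E
```

```text
edge x at y=0 -44.974723503927294 slope deg 0.15060010917021882 1.0
edge x at y=0 43.590931104927606 slope deg 0.27117970069493835 1.0
stop y -20.0 116.75
stop y -10.0 116.75
stop y 0.0 116.75
stop y 10.0 118.25
stop y 20.0 115.25
```

View pics/bed1.png

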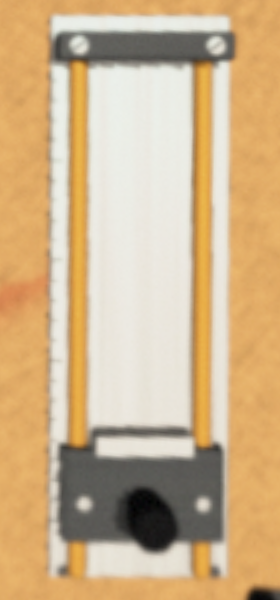

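>>> play_rows --increments '[[1,[8,-8.4,29],0],[1,[8,-8.4,29],0],[1,[8,-8.4,29],0],[1,[8,-8.4,29],0],[1,[8,-8.4,29],0],[1,[8,-8.4,29],0],[1,[8,-8.4,28],0],[1,[8,-8.4,28],0],[1,[0,0,0],0.107],[1,[0,0,0],0.107],[1,[0,0,0],0.107],[1,[0,0,0],0.107]]'

```text
time: 4.92
tool_pos: [406.9, -142.1, 99.6]
tcp_rot: [-180.0, -0.0, 70.1]
ft_force: [-0.5, -0.2, 0.3]
finger_gap: 85.6
grip_force: 0.0
```

```bash
cat > look.py <<'E'
import sys
from h import *
k=sys.argv[1];near=tuple(map(float,sys.argv[2:4]));y0=float(sys.argv[4]);zt=float(sys.argv[5])
w=snapshot('wrist');f=fit(k,[w],near=near,tol=40,yaws=[y0-8,y0+8]);print(k,f)
goto(f[0][0],f[0][1],zt,f[0][2])
if len(sys.argv)>6: cv2.imwrite('pics/'+sys.argv[6],w['color'][:,:,::-1])
E
python3 look.py sun 407 -143 70 8 sun1.png
```

```text
sun (array([ 407.10356127, -142.11934883,   68.36667176]), np.float64(0.950028555111365), 1)
t 5.02 pos [ 407.1 -142.2   99.7] rpy [180.   -0.   70.3] shift [ 0.1 -0.  91.7] turn 0.033
```

View pics/sun1.png

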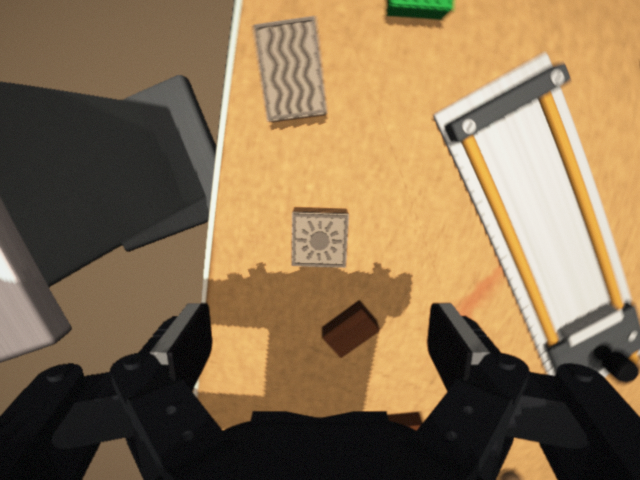

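The sun block is centred under the tool at (320,240). I'll descend and grip.

>>> play_rows --increments '[[1,[0,0,30],0.02],[1,[0,0,30],0],[1,[0,0,22],0],[1,[0,0,9],0],[-1,[0,0,0],0],[-1,[0,0,0],0],[-1,[0,0,0],0],[-1,[0,0,0],0],[-1,[0,0,0],0],[-1,[0,0,0],0],[-1,[0,0,0],0],[-1,[0,0,0],0]]' --force 40

```text
time: 6.02
tool_pos: [407.3, -142.3, 9.0]
tcp_rot: [180.0, 0.0, 69.3]
ft_force: [0.8, -0.3, -0.3]
finger_gap: 0.4
grip_force: 0.0
```

The gap reads 0.4 mm, so the grasp missed. I need to see why.

```bash
python3 - <<'E'
from h import *
w=snapshot('wrist');cv2.imwrite('pics/miss.png',w['color'][:,:,::-1]);print(sense())
print(fit('sun',[snapshot('scene')],near=(407,-143)))
E
```

```text
{'time': 6.0667, 'joint_pos': array([-2.60807959e+01, -8.66902916e+00,  1.21994352e+02, -8.15443010e-04,
        6.66556730e+01, -5.34540140e+00]), 'qd': array([-0.10405244,  0.16730027,  0.25862852,  0.0515043 , -0.10580764,
        0.0173872 ]), 'joint_efforts': array([-7.30280244e-04, -3.62673855e+01, -4.41871154e+01,  3.41715554e-05,
       -4.34533227e-03, -2.28556230e-03]), 'tool_pos': array([ 407.1774116 , -142.30626778,    8.8982196 ]), 'tcp_rot': array([1.79981148e+02, 2.51595257e-03, 6.92649281e+01]), 'ft_force': array([-0.81321447, -0.26915658,  0.04226951]), 'wrist_torque': array([ 0.04637943, -0.01306276,  0.01463881]), 'grip_force': 0.0, 'finger_gap': 0.014111855086435678}
(array([ 407.21300132, -142.25375181,   64.97063984]), np.float64(0.807982740021575), 1)
```

View pics/miss.png

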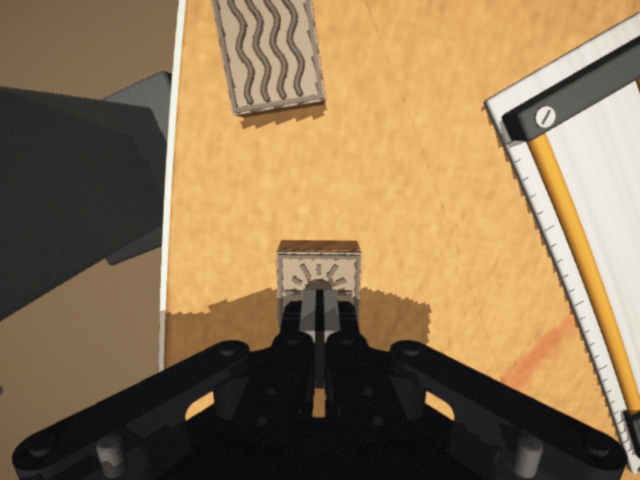

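```bash
python3 - <<'E'
from h import *
w=snapshot('wrist');s=sense();t=s['tool_pos'];a=np.radians(s['tcp_rot'][2]);f=np.array([np.cos(a),np.sin(a),0])
for x in(0,11):
  print(x,[(z,proj([t*[1,1,0]+f*x+[0,0,z]],w).round(0).tolist()[0]) for z in(0,9,23,30,40)])
print('block top corners',proj(box(407.1,-142.2,68.4,SZ['sun'],0),w).round(0).tolist())
E
```

```text
0 [(0, [319.0, 275.0]), (9, [319.0, 282.0]), (23, [319.0, 293.0]), (30, [319.0, 299.0]), (40, [319.0, 309.0])]
11 [(0, [319.0, 256.0]), (9, [319.0, 261.0]), (23, [319.0, 271.0]), (30, [319.0, 277.0]), (40, [319.0, 285.0])]
block top corners [[355.0, 310.0], [360.0, 331.0], [282.0, 309.0], [278.0, 330.0], [359.0, 240.0], [364.0, 253.0], [281.0, 238.0], [276.0, 252.0]]
```

The fingers closed above the block with no contact force, so the real tip sits higher than the TCP reading. I'll probe the block top gently to calibrate the height.

>>> play_rows --increments '[[-1,[0,0,1],0],[-1,[0,0,1],0],[-1,[0,0,1],0],[-1,[0,0,0],0]]' --force 20

```text
time: 6.55
tool_pos: [406.8, -142.1, 5.3]
tcp_rot: [-180.0, -0.0, 69.3]
ft_force: [0.0, -0.6, -1.1]
finger_gap: -0.1
grip_force: 0.0
```

>>> play_rows --increments '[[-1,[0,0,1],0],[-1,[0,0,1],0],[-1,[0,0,1],0],[-1,[0,0,0],0]]'

```text
time: 6.88
tool_pos: [406.9, -142.1, 2.4]
tcp_rot: [-180.0, -0.0, 69.3]
ft_force: [0.0, -0.8, -0.3]
finger_gap: 0.3
grip_force: 0.0
```

```bash
python3 - <<'E'
from h import *
w=snapshot('scene');cv2.imwrite('pics/miss2.png',cv2.resize(w['color'][250:410,280:520,::-1],None,fx=3,fy=3));s=sense();print(s['tool_pos'],s['ft_force'],s['wrist_torque'])
E
```

```text
[ 406.94160632 -142.1794104     2.53993573] [-0.23721817  1.0797803  -0.40827317] [ 0.03025158  0.01781056 -0.02957596]
```

View pics/miss2.png

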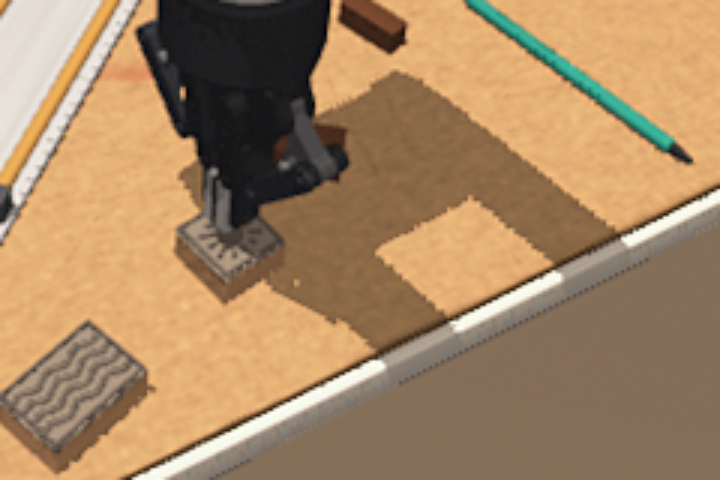

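The closed tips are just above the block top at about (228,238) in the crop, still without contact. I'll keep probing.

>>> play_rows --increments '[[-1,[0,0,1],0],[-1,[0,0,1],0],[-1,[0,0,0],0]]'

```text
time: 7.18
tool_pos: [406.9, -142.2, 0.5]
tcp_rot: [-180.0, -0.0, 69.3]
ft_force: [0.5, -0.4, -0.0]
finger_gap: 0.2
grip_force: 0.0
```

>>> play_rows --increments '[[-1,[0,0,1],0],[-1,[0,0,1],0],[-1,[0,0,0],0]]'

```text
time: 7.43
tool_pos: [406.9, -142.2, -1.5]
tcp_rot: [-180.0, -0.0, 69.3]
ft_force: [-0.3, 0.5, -0.0]
finger_gap: -0.1
grip_force: 0.0
```

>>> play_rows --increments '[[-1,[0,0,1],0],[-1,[0,0,1],0],[-1,[0,0,0],0]]'

```text
time: 7.68
tool_pos: [406.9, -142.2, -3.5]
tcp_rot: [-180.0, -0.0, 69.3]
ft_force: [-0.3, -0.4, -0.1]
finger_gap: -0.4
grip_force: 0.0
```

>>> play_rows --increments '[[-1,[0,0,1],0],[-1,[0,0,1],0],[-1,[0,0,0],0]]'

```text
time: 7.93
tool_pos: [406.9, -142.2, -5.5]
tcp_rot: [-180.0, -0.0, 69.3]
ft_force: [-0.3, -0.3, -0.2]
finger_gap: 0.2
grip_force: 0.0
```

```bash
python3 - <<'E'
from h import *
w=snapshot('wrist');cv2.imwrite('pics/miss3.png',cv2.resize(w['color'][200:400,180:460,::-1],None,fx=2,fy=2));s=sense();print(s['tool_pos'],s['ft_force'],s['wrist_torque'])
E
```

```text
[ 406.87916286 -142.17838952   -5.48538402] [-0.12078483 -0.30426963 -1.1092955 ] [ 0.02562837  0.0110064  -0.04212801]
```

View pics/miss3.png

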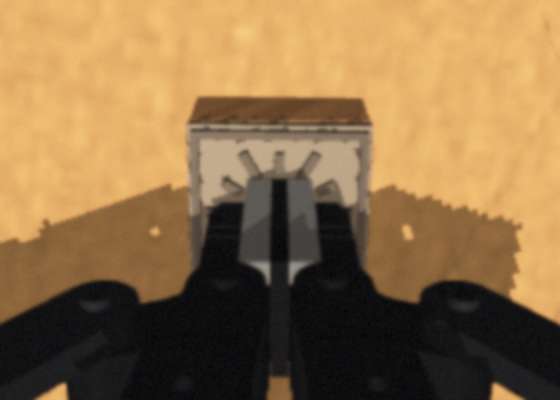

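>>> play_rows --increments '[[-1,[0,0,1],0],[-1,[0,0,1],0],[-1,[0,0,0],0]]'

```text
time: 8.23
tool_pos: [406.9, -142.2, -7.5]
tcp_rot: [-180.0, -0.0, 69.3]
ft_force: [-0.7, -0.2, -0.1]
finger_gap: 0.4
grip_force: 0.0
```

>>> play_rows --increments '[[-1,[0,0,1],0],[-1,[0,0,1],0],[-1,[0,0,0],0]]'

```text
time: 8.48
tool_pos: [406.9, -142.2, -9.5]
tcp_rot: [-180.0, -0.0, 69.3]
ft_force: [-1.0, 0.2, -0.9]
finger_gap: 0.1
grip_force: 0.0
```

>>> play_rows --increments '[[-1,[0,0,1],0],[-1,[0,0,1],0],[-1,[0,0,0],0]]'

```text
time: 8.73
tool_pos: [407.2, -142.3, -10.6]
tcp_rot: [-180.0, -0.0, 69.3]
ft_force: [-3.8, 1.4, 10.2]
finger_gap: 0.4
grip_force: 5.1
```

Contact came at reported z ≈ -10 on the 23 mm top. So the shut tips sit about 33 mm above the reported TCP, and slightly higher when open. I'll re-open and grasp deeper.

>>> play_rows --increments '[[1,[0,0,-20],0],[1,[0,0,-20],0],[1,[0,0,0],0],[1,[0,0,0],0],[1,[0,0,0],0],[1,[0,0,0],0],[1,[0,0,0],0],[1,[0,0,0],0],[1,[0,0,0],0],[1,[0,0,0],0]]'

```text
time: 9.57
tool_pos: [406.8, -142.1, 28.3]
tcp_rot: [-180.0, -0.0, 69.3]
ft_force: [-0.7, -0.3, 0.3]
finger_gap: 85.5
grip_force: 0.0
```

```bash
python3 look.py sun 407 -143 70 -28
```

```text
sun (array([ 407.00453571, -141.80207225,   68.57574757]), np.float64(0.954331450094162), 1)
t 9.67 pos [ 407.  -142.2   28.6] rpy [-180.    -0.    69.3] shift [ 0.4 -0.1 56.6] turn 0.012
```

>>> play_rows --increments '[[1,[0,0,25],0.01],[1,[0,0,20],0],[1,[0,0,11],0],[1,[0,0,0],0],[-1,[0,0,0],0],[-1,[0,0,0],0],[-1,[0,0,0],0],[-1,[0,0,0],0],[-1,[0,0,0],0],[-1,[0,0,0],0],[-1,[0,0,0],0]]' --force 40

```text
time: 10.58
tool_pos: [408.3, -142.8, -25.9]
tcp_rot: [179.9, 0.0, 68.7]
ft_force: [-0.8, 1.1, 5.9]
finger_gap: 38.9
grip_force: 41.0
```

>>> play_rows --increments '[[-1,[0,0,-20],0],[-1,[0,0,-30],0],[-1,[0,0,-35],0],[-1,[0,0,0],0]]'

```text
time: 10.92
tool_pos: [411.5, -144.4, 65.0]
tcp_rot: [179.4, 0.0, 68.7]
ft_force: [1.1, -0.4, 0.4]
finger_gap: 38.9
grip_force: 40.6
```

```bash
cat > held.py <<'E'
import sys
from h import *
k=sys.argv[1];w=snapshot('wrist');b=snapshot('scene');s=sense();t=s['tool_pos'];yaw=s['tcp_rot'][2]
a=np.radians(yaw);f=np.array([np.cos(a),np.sin(a)])
dy=float(sys.argv[3]) if len(sys.argv)>3 else 90
for p in (w,b):
    rs=[r for r in regions_of(NM[k],p)]
    best=None
    for r in rs:
        m=r['mask'].astype(np.uint8)
        for z in range(10,60,4):
            q=minimize(lambda v:-iou((*(t[:2]+f*v[0]),yaw-dy),SZ[k],t[2]+v[1],[p],[m]),[0,z],method='Nelder-Mead',options=dict(initial_simplex=[[0,z],[3,z],[0,z+3]],maxiter=60))
            if best is None or q.fun<best.fun: best=q
    print('held: along tool x, underside above TCP z:',best.x.round(1) if best else None, best and best.fun)
if len(sys.argv)>2 and sys.argv[2]!='-':
    u,v=proj([t+[0,0,40]],b)[0].astype(int)
    c=b['color'][max(0,v-60):v+60,max(0,u-80):u+80,::-1]
    cv2.imwrite('pics/'+sys.argv[2],np.vstack([cv2.resize(c,(400,300),interpolation=cv2.INTER_CUBIC),cv2.resize(w['color'][190:400,180:460,::-1],(400,300))]))
print(s['finger_gap'],s['ft_force'].round(1))
E
python3 held.py sun held1.png
```

```text
held: along tool x, underside above TCP z: [-2.4 25.7] -0.8930822968137673
held: along tool x, underside above TCP z: [ 2.5 30. ] -0.5747663551401869
38.957737780524944 [-0.3 -0.1 -0.6]
```

View pics/held1.png

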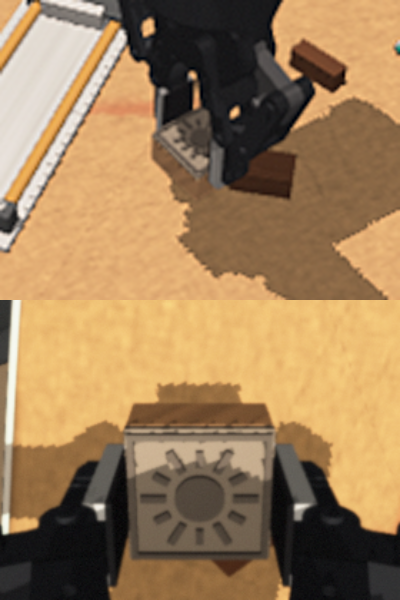

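The sun block is held level with its top face up. The tips are about 8–11 mm above its underside. I'll check the pose and compute the move.

```bash
cat > to.py <<'E'
import sys
from h import *
O=np.array([580.5,-220.3]);Y=10.3
y=float(sys.argv[1]);z=float(sys.argv[2]);a=np.radians(Y)
x=float(sys.argv[3]) if len(sys.argv)>3 else 0
P=O+[x*np.cos(a)-y*np.sin(a),x*np.sin(a)+y*np.cos(a)]
print(P.round(1));goto(P[0],P[1],z,Y+90)
E
python3 to.py 96 60; python3 -c "
from bench import *
print(sense()['tcp_rot'],sense()['joint_pos'])"
```

```text
[ 563.3 -125.8]
t 11.12 pos [ 406.6 -142.1   57.2] rpy [-180.    -0.    68.7] shift [ 72.1 140.1  -2.8] turn -0.552
[-1.79966926e+02 -9.12589457e-04  6.86856896e+01] [-2.60821943e+01 -1.29393864e+01  1.20110794e+02 -1.92511020e-03
  7.28616276e+01 -4.76731637e+00]
```

>>> play_rows --increments '[[-1,[12,23.3,0],0],[-1,[12,23.3,0],0],[-1,[12,23.3,0],0],[-1,[12,23.3,0],0],[-1,[12,23.3,0],0],[-1,[12,23.3,0],0],[-1,[0,0,0],-0.11],[-1,[0,0,0],-0.11],[-1,[0,0,0],-0.11],[-1,[0,0,0],-0.11],[-1,[0,0,0],-0.11],[-1,[0,0,0],0]]'

```text
time: 12.12
tool_pos: [562.0, -125.5, 55.5]
tcp_rot: [-179.8, -0.1, 100.5]
ft_force: [0.9, 0.5, 0.1]
finger_gap: 39.1
grip_force: 40.6
```

```bash
python3 to.py 96 10; python3 - <<'E'
from h import *
w=snapshot('wrist');c=w['color']
O=(580.5,-220.3)
im,R=bed(w,O,10.3)
hsv=cv2.cvtColor(im,cv2.COLOR_RGB2HSV);white=(hsv[...,1]<60)&(hsv[...,2]>140)
for y in (-60,-40,-20,0,20,40,60,80,100,110):
    c=np.where(white[int((y+150)*2)])[0]; print(y,(-70+c[0]*.5,-70+c[-1]*.5) if len(c) else None)
cv2.imwrite('pics/place1.png',np.hstack([w['color'][::,100:580,::-1],cv2.resize(im[::-1,:,::-1],(224,480))]))
E
```

```text
[ 563.3 -125.8]
t 12.12 pos [ 562.  -125.5   55.5] rpy [-1.798e+02 -1.000e-01  1.005e+02] shift [-0.6  1.3 45.5] turn 0.003
-60 None
-40 None
-20 (np.float64(-41.5), np.float64(44.5))
0 (np.float64(-39.5), np.float64(39.5))
20 None
40 None
60 None
80 (np.float64(-42.0), np.float64(44.5))
100 (np.float64(-43.5), np.float64(44.5))
110 (np.float64(-43.5), np.float64(44.5))
```

View pics/place1.png

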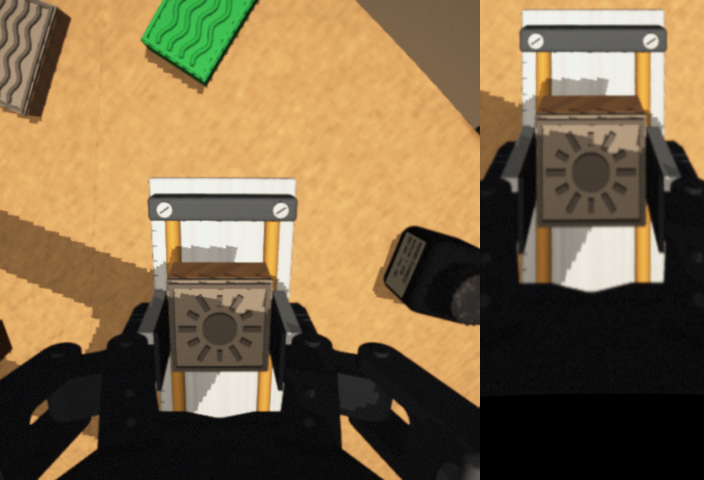

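The block sits square over the channel, with the stop's inner edge at about (220,220). I'll descend a few mm short of the stop.

>>> play_rows --increments '[[-1,[-4.5,1.5,15],0],[-1,[0,0,20],0],[-1,[0,0,15],0],[-1,[0,0,12],0],[-1,[0,0,8],0],[-1,[0,0,3],0],[-1,[0,0,0],0],[-1,[0,0,0],0]]'

```text
time: 12.83
tool_pos: [566.2, -130.3, -14.8]
tcp_rot: [180.0, 0.0, 100.2]
ft_force: [0.6, -0.0, -0.8]
finger_gap: 38.8
grip_force: 40.6
```

>>> play_rows --increments '[[-1,[1,0,0],0],[-1,[1,0,0],0],[-1,[1,0,0],0],[-1,[0,0,0],0]]'

```text
time: 13.17
tool_pos: [565.6, -127.1, -14.7]
tcp_rot: [180.0, 0.0, 100.2]
ft_force: [-1.2, -0.2, 0.3]
finger_gap: 38.9
grip_force: 40.6
```

>>> play_rows --increments '[[-1,[1,-1.3,2],0],[-1,[1,0,1],0],[-1,[0,0,0],0]]'

```text
time: 13.42
tool_pos: [563.1, -125.2, -18.7]
tcp_rot: [-180.0, -0.0, 100.2]
ft_force: [-0.8, -0.0, -0.6]
finger_gap: 38.7
grip_force: 40.6
```

>>> play_rows --increments '[[-1,[1,0,0],0],[-1,[1,0,0],0],[-1,[0,0,0],0]]'

```text
time: 13.67
tool_pos: [563.2, -123.3, -18.3]
tcp_rot: [-180.0, -0.0, 100.2]
ft_force: [-0.1, -0.2, -0.9]
finger_gap: 39.1
grip_force: 40.6
```

>>> play_rows --increments '[[-1,[1,0,0],0],[-1,[1,0,0],0],[-1,[0,0,0],0]]'

```text
time: 13.92
tool_pos: [562.8, -121.3, -18.3]
tcp_rot: [-180.0, -0.0, 100.2]
ft_force: [-0.3, 0.4, -0.2]
finger_gap: 39.0
grip_force: 40.6
```

>>> play_rows --increments '[[-1,[1,0,0],0],[-1,[1,0,0],0],[-1,[0,0,0],0]]'

```text
time: 14.17
tool_pos: [562.8, -120.9, -18.2]
tcp_rot: [180.0, 0.1, 100.2]
ft_force: [0.7, -5.7, -2.2]
finger_gap: 39.1
grip_force: 40.7
```

The stop is contacted. I'll set down, release and rise.

>>> play_rows --increments '[[-1,[-0.8,0,1],0],[-1,[0,0,1],0],[-1,[0,0,0.5],0],[-1,[0,0,0],0]]'

```text
time: 14.5
tool_pos: [563.1, -121.0, -19.9]
tcp_rot: [180.0, 0.1, 100.2]
ft_force: [-3.9, -3.5, 7.0]
finger_gap: 39.0
grip_force: 41.8
```

>>> play_rows --increments '[[1,[0,0,0],0],[1,[0,0,0],0],[1,[0,0,0],0],[1,[0,0,0],0],[1,[0,0,0],0],[1,[0,0,0],0],[1,[0,0,-20],0],[1,[0,0,-30],0],[1,[0,0,-35],0],[1,[0,0,-35],0],[1,[0,0,0],0]]'

```text
time: 15.42
tool_pos: [567.6, -121.7, 107.9]
tcp_rot: [179.4, 0.3, 100.2]
ft_force: [1.8, -0.4, 2.0]
finger_gap: 85.7
grip_force: 0.0
```

```bash
cat >> h.py <<'E'
O=np.array([581.,-220.3]);BY=10.3
def inbed(v):
    a=np.radians(BY);d=np.array(v[:2])-O
    return np.round([d[0]*np.cos(a)+d[1]*np.sin(a),-d[0]*np.sin(a)+d[1]*np.cos(a),(v[2]-BY+45)%90-45],1)
E
python3 - <<'E'
from h import *
w=snapshot('wrist')
f=fit('sun',[w],z0=6,near=(563,-124),yaws=[2,18]);print(f, inbed(f[0]))
f=fit('wide',[w,snapshot('scene')],near=(404,-224),yaws=[15,27]);print(f)
goto(f[0][0],f[0][1],80,f[0][2]+90)
im,R=bed(w,O,BY)
for x in(-22,-24,22,24):
    g=im[480:560,int((x+70)*2)].astype(np.float32).sum(1);d=np.diff(cv2.GaussianBlur(g[:,None],(1,5),0)[:,0]);print('stop',x,90+d.argmin()*.5)
E
```

```text
(array([ 563.58619741, -123.17937981,    9.84486008]), np.float64(0.9022491349480969), 1) [ 0.2 98.7 -0.5]
(array([ 404.28381171, -223.43411367,   20.9201242 ]), np.float64(0.8984903410609415), 2)
t 15.67 pos [ 561.5 -119.9   97.5] rpy [-1.799e+02 -1.000e-01  1.002e+02] shift [ -74.  -173.    17.5] turn -0.187
stop -22 117.5
stop -24 117.0
stop 22 117.5
stop 24 117.5
```

>>> play_rows --increments '[[1,[-12.3,-28.8,0],0],[1,[-12.3,-28.8,0],0],[1,[-12.3,-28.8,0],0],[1,[-12.3,-28.8,0],0],[1,[-12.3,-28.8,10],0],[1,[-12.5,-29,10],0],[1,[0,0,10],-0.094],[1,[0,0,10],-0.093],[1,[0,0,0],0],[1,[0,0,0],0]]'

```text
time: 16.5
tool_pos: [404.1, -222.9, 57.5]
tcp_rot: [-179.9, -0.2, 110.7]
ft_force: [0.4, -0.5, 1.0]
finger_gap: 85.2
grip_force: 0.0
```

```bash
python3 look.py wide 404 -224 21 -26.5; python3 -c "
from h import *
goto(404.2,-223.8,-26.5,111)"
```

```text
wide (array([ 403.999757  , -223.60123905,   20.18846451]), np.float64(0.924198250728863), 1)
t 16.6 pos [ 405.5 -223.5   59. ] rpy [-180.    -0.   110.8] shift [ 0.4 -1.4 85.5] turn -1.561
t 16.6 pos [ 405.5 -223.5   59. ] rpy [-180.    -0.   110.8] shift [ 0.2 -1.3 85.5] turn -0.004
```

>>> play_rows --increments '[[1,[0,-1.3,30],0],[1,[0,0,30],0],[1,[0,0,17],0],[1,[0,0,8.5],0],[1,[0,0,0],0],[-1,[0,0,0],0],[-1,[0,0,0],0],[-1,[0,0,0],0],[-1,[0,0,0],0],[-1,[0,0,0],0],[-1,[0,0,0],0],[-1,[0,0,0],0]]'

```text
time: 17.6
tool_pos: [405.6, -225.2, -24.6]
tcp_rot: [179.9, 0.1, 110.9]
ft_force: [-1.7, 0.6, 7.1]
finger_gap: 38.3
grip_force: 40.2
```

>>> play_rows --increments '[[-1,[0,0,-15],0],[-1,[0,0,-30],0],[-1,[0,0,-30],0],[-1,[0,0,-15],0],[-1,[0,0,0],0],[-1,[0,0,0],0]]'

```text
time: 18.1
tool_pos: [405.5, -225.1, 65.3]
tcp_rot: [179.9, 0.2, 110.9]
ft_force: [-0.1, 0.1, -0.6]
finger_gap: 38.7
grip_force: 40.7
```

```bash
sed -i 's/^O=np.array.*$/O=np.array([581.,-220.3]);Y=10.3/' to.py; python3 held.py wide; python3 to.py 50 60
```

```text
held: along tool x, underside above TCP z: [-2.2 21.3] -0.9178446466060182
held: along tool x, underside above TCP z: [-6.  17.5] -0.8811188811188811
38.748900195724964 [-0.2 -0.7 -0.6]
[ 572.1 -171.1]
t 18.3 pos [ 403.3 -223.6   62.2] rpy [-1.799e+02 -1.000e-01  1.109e+02] shift [-11.2 176.4   2.2] turn 0.185
```

>>> play_rows --increments '[[-1,[-0.2,29.7,0],0],[-1,[-0.2,29.7,0],0],[-1,[-0.2,29.7,0],0],[-1,[-0.2,29.7,0],0],[-1,[-0.2,29.7,0],0],[-1,[-0.2,29.7,0],0],[-1,[0,0,0],0.093],[-1,[0,0,0],0.092],[-1,[0,0,0],0],[-1,[0,0,0],0],[-1,[0,0,0],0]]'

```text
time: 19.22
tool_pos: [570.4, -161.7, 62.8]
tcp_rot: [-179.9, -0.0, 100.5]
ft_force: [-0.2, 0.6, -0.2]
finger_gap: 38.5
grip_force: 40.7
```

```bash
python3 held.py wide;python3 to.py 60 -16
```

```text
held: along tool x, underside above TCP z: [ 0.4 18.9] -0.9807610089781958
held: along tool x, underside above TCP z: [ 2.3 24.3] -0.7526881720430108
38.725393631990215 [-0.  -0.1 -0.1]
[ 570.3 -161.3]
t 19.42 pos [ 571.  -162.    63.7] rpy [180.    0.  100.4] shift [ 0.8 -0.5 79.7] turn 0.001
```

>>> play_rows --increments '[[-1,[0,0,25],0],[-1,[0,0,25],0],[-1,[0,0,15],0],[-1,[0,0,8],0],[-1,[0,0,2],0],[-1,[0,0,0],0],[-1,[0,0,0],0]]'

```text
time: 20.0
tool_pos: [572.1, -162.2, -10.0]
tcp_rot: [179.9, 0.1, 100.3]
ft_force: [-0.0, -0.0, 0.1]
finger_gap: 38.5
grip_force: 40.7
```

>>> play_rows --increments '[[-1,[0,0,1],0],[-1,[0,0,1],0],[-1,[0,0,1],0],[-1,[0,0,1],0],[-1,[0,0,0],0]]'

```text
time: 20.42
tool_pos: [571.1, -161.8, -15.3]
tcp_rot: [-180.0, 0.0, 100.3]
ft_force: [0.1, 0.8, -1.4]
finger_gap: 38.7
grip_force: 40.7
```

Still clear. I'll move forward in small steps to find the sun block.

>>> play_rows --increments '[[-1,[1,0,1],0],[-1,[1,0,1],0],[-1,[1,0,0],0],[-1,[1,0,0],0],[-1,[0,0,0],0]]'

```text
time: 20.83
tool_pos: [570.4, -157.6, -17.4]
tcp_rot: [-180.0, -0.0, 100.3]
ft_force: [0.8, 0.6, 0.2]
finger_gap: 38.7
grip_force: 40.7
```

>>> play_rows --increments '[[-1,[1,0,0],0],[-1,[1,0,0],0],[-1,[0,0,0],0]]'

```text
time: 21.08
tool_pos: [570.1, -155.7, -17.3]
tcp_rot: [180.0, -0.0, 100.3]
ft_force: [-0.8, 0.0, -0.1]
finger_gap: 39.1
grip_force: 40.7
```

>>> play_rows --increments '[[-1,[1,0,0],0],[-1,[1,0,0],0],[-1,[0,0,0],0]]'

```text
time: 21.33
tool_pos: [570.0, -155.1, -17.0]
tcp_rot: [180.0, 0.1, 100.3]
ft_force: [1.0, -5.9, -1.3]
finger_gap: 38.4
grip_force: 40.6
```

>>> play_rows --increments '[[-1,[0.5,0,1],0],[-1,[0.5,0,0.5],0],[-1,[0,0,0],0]]'

```text
time: 21.58
tool_pos: [570.3, -155.1, -17.7]
tcp_rot: [179.9, 0.2, 100.3]
ft_force: [-0.5, -7.7, 2.4]
finger_gap: 38.3
grip_force: 41.0
```

>>> play_rows --increments '[[-1,[-1.5,0,1],0],[-1,[0,0,0.5],0],[-1,[0,0,0],0]]'

```text
time: 21.83
tool_pos: [570.5, -155.2, -18.6]
tcp_rot: [179.9, 0.1, 100.3]
ft_force: [-6.1, -0.7, 12.5]
finger_gap: 38.8
grip_force: 42.0
```

>>> play_rows --increments '[[1,[0,0,0],0],[1,[0,0,0],0],[1,[0,0,0],0],[1,[0,0,0],0],[1,[0,0,0],0],[1,[0,0,0],0],[1,[0,0,-20],0],[1,[0,0,-30],0],[1,[0,0,-35],0],[1,[0,0,-30],0],[1,[0,0,0],0],[1,[0,0,0],0]]'

```text
time: 22.83
tool_pos: [571.9, -155.1, 97.7]
tcp_rot: [179.7, 0.2, 100.3]
ft_force: [-0.6, 0.2, -0.7]
finger_gap: 85.4
grip_force: 0.0
```

```bash
python3 - <<'E'
from h import *
w=snapshot('wrist')
for k,n in(('sun',(563,-123)),('wide',(569,-156))):
    f=fit(k,[w],z0=6,near=n,yaws=[2,18]);print(k,f and (f[1],inbed(f[0])))
goto(427,-30,60,77.2)
E
```

```text
sun (np.float64(0.9216553878188444), array([  0.3, 100.5,  -1.8]))
wide (np.float64(0.7814230933106093), array([ 2.1, 64.9,  5.8]))
t 22.98 pos [ 568.7 -154.    93. ] rpy [-1.799e+02 -1.000e-01  1.003e+02] shift [ 147.3 -117.2   33. ] turn 0.403
```

>>> play_rows --increments '[[1,[24.6,-19.5,0],0],[1,[24.6,-19.5,0],0],[1,[24.6,-19.5,0],0],[1,[24.6,-19.5,0],0],[1,[24.6,-19.5,0],0],[1,[24.4,-19.7,0],0],[1,[0,0,8],0.1],[1,[0,0,8],0.1],[1,[0,0,8],0.1],[1,[0,0,8],0.1],[1,[0,0,0],0],[1,[0,0,0],0]]'

```text
time: 23.98
tool_pos: [426.6, -30.0, 61.1]
tcp_rot: [-179.8, 0.0, 77.6]
ft_force: [0.2, 0.2, 0.5]
finger_gap: 85.7
grip_force: 0.0
```

```bash
python3 look.py wave 427 -30 -13 -26.5; python3 -c "
from h import *
goto(427.1,-29.8,-26.5,77)"
```

```text
wave (array([427.25764918, -28.07215476, -11.53616048]), np.float64(0.9602441929720071), 1)
t 24.08 pos [427.8 -30.3  62.4] rpy [-179.9   -0.    77.6] shift [ 2.1 -1.  88.9] turn 1.555
t 24.08 pos [427.8 -30.3  62.4] rpy [-179.9   -0.    77.6] shift [ 0.3 -0.8 88.9] turn 0.01
```

>>> play_rows --increments '[[1,[1.5,-0.8,30],0],[1,[0,0,30],0],[1,[0,0,20],0],[1,[0,0,8],0],[1,[0,0,0],0],[-1,[0,0,0],0],[-1,[0,0,0],0],[-1,[0,0,0],0],[-1,[0,0,0],0],[-1,[0,0,0],0],[-1,[0,0,0],0],[-1,[0,0,0],0]]'

```text
time: 25.08
tool_pos: [429.2, -29.0, -23.6]
tcp_rot: [179.8, -0.0, 77.4]
ft_force: [-0.1, 0.3, 5.8]
finger_gap: 38.8
grip_force: 40.5
```

>>> play_rows --increments '[[-1,[0,0,-15],0],[-1,[0,0,-30],0],[-1,[0,0,-30],0],[-1,[0,0,-15],0],[-1,[0,0,0],0],[-1,[0,0,0],0]]'

```text
time: 25.58
tool_pos: [429.1, -29.0, 66.2]
tcp_rot: [179.8, -0.0, 77.4]
ft_force: [-0.5, 0.4, -1.4]
finger_gap: 39.0
grip_force: 40.8
```

```bash
python3 held.py wave; python3 to.py 15 62
```

```text
held: along tool x, underside above TCP z: [-1.4 23.2] -0.9078494017415273
held: along tool x, underside above TCP z: [ 0.5 26.3] -0.5158858373721056
39.06533051574964 [ 0.6  1.  -0.7]
[ 578.3 -205.5]
t 25.78 pos [426.5 -28.5  63.3] rpy [-179.9    0.    77.4] shift [-139.6  186.8    1.3] turn -0.4
```

>>> play_rows --increments '[[-1,[-17.5,23.4,0],0],[-1,[-17.5,23.4,0],0],[-1,[-17.5,23.4,0],0],[-1,[-17.5,23.4,0],0],[-1,[-17.5,23.4,0],0],[-1,[-17.5,23.4,0],0],[-1,[-17.5,23.4,0],0],[-1,[-17.5,23.4,0],0],[-1,[0,0,0],-0.1],[-1,[0,0,0],-0.1],[-1,[0,0,0],-0.1],[-1,[0,0,0],-0.1]]'

```text
time: 26.78
tool_pos: [578.7, -206.0, 62.5]
tcp_rot: [-179.8, -0.1, 100.6]
ft_force: [0.1, 0.3, -0.7]
finger_gap: 38.8
grip_force: 40.8
```

```bash
python3 held.py wave;python3 to.py 15 -14; python3 - <<'E'
from h import *
w=snapshot('wrist')
for k,n in(('sun',(563,-123)),('wide',(569,-156))):
    f=fit(k,[w],z0=6,near=n,yaws=[2,18]);print(k,f and (f[1],inbed(f[0])))
cv2.imwrite('pics/place3.png',w['color'][:,:,::-1])
E
```

```text
held: along tool x, underside above TCP z: [-2.4 18.6] -0.9799722387467777
held: along tool x, underside above TCP z: [ 1.5 24.7] -0.7719465648854962
39.249393190999555 [-0.9 -0.6 -0.3]
[ 578.3 -205.5]
t 26.98 pos [ 579.1 -205.9   63.5] rpy [-1.799e+02 -1.000e-01  1.001e+02] shift [ 0.5 -0.7 77.5] turn -0.003
sun (np.float64(0.9803787749530797), array([  0.2, 100.4,   0.5]))
wide (np.float64(0.932219419924338), array([ 1.7, 68.1, -1. ]))
```

View pics/place3.png

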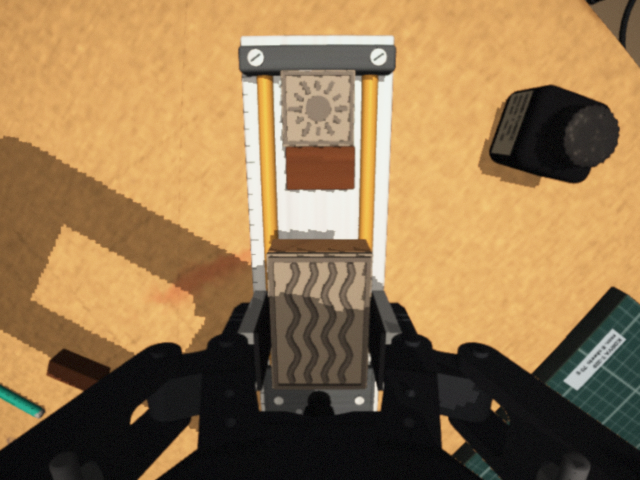

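The sun block (318,108) and wide spacer (320,168) lie closed against the stop and square, and the wave block is held above the channel. I'll lower it.

>>> play_rows --increments '[[-1,[0,-0.7,25],0],[-1,[0,0,25],0],[-1,[0,0,15],0],[-1,[0,0,8],0],[-1,[0,0,3],0],[-1,[0,0,2],0],[-1,[0,0,0],0],[-1,[0,0,0],0]]'

```text
time: 27.8
tool_pos: [580.2, -206.8, -11.9]
tcp_rot: [179.9, 0.1, 100.3]
ft_force: [0.3, 0.2, 0.2]
finger_gap: 38.8
grip_force: 40.8
```

>>> play_rows --increments '[[-1,[1,0,1],0],[-1,[1,0,0],0],[-1,[1,0,0],0],[-1,[1,0,0],0],[-1,[0,0,0],0]]'

```text
time: 28.22
tool_pos: [578.4, -202.2, -14.2]
tcp_rot: [180.0, 0.0, 100.3]
ft_force: [0.4, -0.4, -0.6]
finger_gap: 39.1
grip_force: 40.8
```

>>> play_rows --increments '[[-1,[1,0,0],0],[-1,[1,0,0],0],[-1,[0,0,0],0]]'

```text
time: 28.47
tool_pos: [578.0, -200.2, -14.4]
tcp_rot: [-180.0, -0.0, 100.3]
ft_force: [-0.5, 0.4, -0.3]
finger_gap: 38.9
grip_force: 40.8
```

>>> play_rows --increments '[[-1,[1,0,1],0],[-1,[1,0,1],0],[-1,[0,0,0],0]]'

```text
time: 28.72
tool_pos: [577.4, -198.1, -16.7]
tcp_rot: [-180.0, -0.0, 100.3]
ft_force: [-0.6, 0.2, -0.7]
finger_gap: 38.8
grip_force: 40.8
```

>>> play_rows --increments '[[-1,[1,0,0],0],[-1,[1,0,0],0],[-1,[0,0,0],0]]'

```text
time: 28.97
tool_pos: [577.3, -196.3, -16.3]
tcp_rot: [-180.0, -0.0, 100.3]
ft_force: [0.4, -0.4, -0.3]
finger_gap: 38.9
grip_force: 40.8
```

>>> play_rows --increments '[[-1,[1,0,0],0],[-1,[1,0,0],0],[-1,[0,0,0],0]]'

```text
time: 29.22
tool_pos: [577.0, -194.3, -16.3]
tcp_rot: [180.0, -0.0, 100.3]
ft_force: [-0.9, -0.2, -0.2]
finger_gap: 38.7
grip_force: 40.8
```

>>> play_rows --increments '[[-1,[1,0,0],0],[-1,[1,0,0],0],[-1,[0,0,0],0]]'

```text
time: 29.47
tool_pos: [577.0, -194.2, -15.8]
tcp_rot: [180.0, 0.2, 100.3]
ft_force: [0.2, -7.1, -1.7]
finger_gap: 39.3
grip_force: 40.8
```

Contact. Lower it to the floor.

>>> play_rows --increments '[[-1,[-1.5,0,1],0],[-1,[0,0,1],0],[-1,[0,0,1],0],[-1,[0,0,0],0]]'

```text
time: 29.8
tool_pos: [577.2, -194.6, -17.6]
tcp_rot: [180.0, 0.0, 100.3]
ft_force: [-7.0, -0.4, 13.5]
finger_gap: 38.8
grip_force: 42.5
```

>>> play_rows --increments '[[1,[0,0,0],0],[1,[0,0,0],0],[1,[0,0,0],0],[1,[0,0,0],0],[1,[0,0,0],0],[1,[0,0,0],0],[1,[0,0,-20],0],[1,[0,0,-30],0],[1,[0,0,-35],0],[1,[0,0,-30],0],[1,[0,0,0],0],[1,[0,0,0],0]]'

```text
time: 30.8
tool_pos: [579.0, -194.9, 98.8]
tcp_rot: [179.7, 0.2, 100.3]
ft_force: [-1.1, -0.5, -0.8]
finger_gap: 85.3
grip_force: 0.0
```

```bash
python3 - <<'E'
from h import *
w=snapshot('wrist')
f=fit('wave',[w],z0=6,near=(577,-197),yaws=[2,18]);print(f and (f[1],inbed(f[0])))
goto(415.9,-333.5,60,74)
E
```

```text
(np.float64(0.9398438987245383), array([ 1.3, 24.7, -1.2]))
t 30.9 pos [ 576.3 -193.8   94.8] rpy [-179.9   -0.   100.3] shift [-108.7 -182.9   34.8] turn 0.459
```

>>> play_rows --increments '[[1,[-15.5,-26.1,0],0],[1,[-15.5,-26.1,0],0],[1,[-15.5,-26.1,0],0],[1,[-15.5,-26.1,0],0],[1,[-15.5,-26.1,0],0],[1,[-15.5,-26.1,0],0],[1,[-15.7,-26.3,0],0],[1,[0,0,9],0.115],[1,[0,0,9],0.115],[1,[0,0,9],0.115],[1,[0,0,8],0.114],[1,[0,0,0],0]]'

```text
time: 31.9
tool_pos: [414.0, -331.6, 56.6]
tcp_rot: [-179.7, -0.2, 73.7]
ft_force: [-0.4, 0.4, -0.6]
finger_gap: 85.0
grip_force: 0.0
```

```bash
python3 look.py narrow 416 -334 -15 -26.5; python3 - <<'E'
from h import *
p=snapshot('wrist');b=snapshot('scene')
f=fit('narrow',[p,b],near=(416,-334),yaws=[-25,-10]);print(f)
goto(f[0][0],f[0][1],-26.5,f[0][2]+90)
E
```

```text
narrow (array([ 416.2349792 , -333.27321494,  -15.26845541]), np.float64(0.9123638086215063), 1)
t 32.0 pos [ 415.3 -332.6   58.9] rpy [-1.798e+02 -1.000e-01  7.420e+01] shift [-0.3  1.1 85.4] turn 1.562
(array([ 415.9946445 , -333.22925307,  -16.31589771]), np.float64(0.916515268839107), 2)
t 32.2 pos [ 416.7 -333.9   61.1] rpy [180.    0.   74.1] shift [ 0.4 -0.8 87.6] turn 0.008
```

>>> play_rows --increments '[[1,[0.4,-0.8,30],0],[1,[0,0,30],0],[1,[0,0,19],0],[1,[0,0,8],0],[1,[0,0,0],0],[-1,[0,0,0],0],[-1,[0,0,0],0],[-1,[0,0,0],0],[-1,[0,0,0],0],[-1,[0,0,0],0],[-1,[0,0,0],0],[-1,[0,0,0],0]]'

```text
time: 33.2
tool_pos: [416.9, -334.3, -24.3]
tcp_rot: [179.8, 0.1, 74.0]
ft_force: [-2.1, 1.0, 6.3]
finger_gap: 38.4
grip_force: 39.9
```

>>> play_rows --increments '[[-1,[0,0,-15],0],[-1,[0,0,-30],0],[-1,[0,0,-30],0],[-1,[0,0,-15],0],[-1,[0,0,0],0],[-1,[0,0,0],0]]'

```text
time: 33.7
tool_pos: [416.8, -334.2, 65.5]
tcp_rot: [179.8, 0.1, 74.0]
ft_force: [-0.5, 0.1, -0.2]
finger_gap: 38.6
grip_force: 40.6
```

```bash
python3 held.py narrow; python3 to.py -22 62
```

```text
held: along tool x, underside above TCP z: [-6.1 16. ] -0.9008990173531256
held: along tool x, underside above TCP z: [-0.1 25.7] -0.7196765498652291
38.376530830234046 [-0.3  0.9 -0.2]
[ 584.9 -241.9]
t 33.9 pos [ 414.8 -332.2   62.1] rpy [-1.799e+02 -1.000e-01  7.400e+01] shift [1.336e+02 1.387e+02 1.000e-01] turn -0.459
```

>>> play_rows --increments '[[-1,[22.3,23.1,0],0],[-1,[22.3,23.1,0],0],[-1,[22.3,23.1,0],0],[-1,[22.3,23.1,0],0],[-1,[22.3,23.1,0],0],[-1,[22.1,23.2,0],0],[-1,[0,0,0],-0.115],[-1,[0,0,0],-0.115],[-1,[0,0,0],-0.115],[-1,[0,0,0],-0.114],[-1,[0,0,0],0],[-1,[0,0,0],0]]'

```text
time: 34.9
tool_pos: [585.1, -242.5, 62.3]
tcp_rot: [-179.9, -0.1, 100.1]
ft_force: [-0.7, 0.6, -0.4]
finger_gap: 38.2
grip_force: 40.6
```

```bash
python3 held.py narrow;python3 to.py -22 -12;python3 - <<'E'
from h import *
w=snapshot('wrist')
f=fit('wave',[w],z0=6,near=(577,-197),yaws=[2,18]);print(f and (f[1],inbed(f[0])))
E
```

```text
held: along tool x, underside above TCP z: [-4.8 13.1] -0.9617582417582418
held: along tool x, underside above TCP z: [-4.2 20.2] -0.6270718232044199
38.72004344935973 [ 0.9 -0.5 -0.6]
[ 584.9 -241.9]
t 35.1 pos [ 585.6 -242.9   63.4] rpy [-180.    -0.   100.2] shift [ 1.  -0.5 75.4] turn -0.002
(np.float64(0.958041958041958), array([ 1.2, 25.9,  0. ]))
```

>>> play_rows --increments '[[-1,[0,-0.5,25],0],[-1,[0,0,20],0],[-1,[0,0,13],0],[-1,[0,0,8],0],[-1,[0,0,3],0],[-1,[0,0,0],0],[-1,[0,0,0],0]]'

```text
time: 35.78
tool_pos: [586.0, -243.3, -4.4]
tcp_rot: [179.9, 0.0, 100.3]
ft_force: [0.0, -0.5, 0.3]
finger_gap: 38.1
grip_force: 40.6
```

>>> play_rows --increments '[[-1,[1,0,2],0],[-1,[1,0,2],0],[-1,[1,0,2],0],[-1,[1,0,1],0],[-1,[0,0,0],0]]'

```text
time: 36.2
tool_pos: [584.4, -238.7, -12.6]
tcp_rot: [-180.0, -0.0, 100.3]
ft_force: [-0.3, -0.9, -0.1]
finger_gap: 38.8
grip_force: 40.6
```

>>> play_rows --increments '[[-1,[1,0,1],0],[-1,[1,0,1],0],[-1,[0,0,0],0]]'

```text
time: 36.45
tool_pos: [584.1, -236.8, -14.6]
tcp_rot: [-180.0, -0.0, 100.3]
ft_force: [0.4, 0.3, -1.4]
finger_gap: 38.5
grip_force: 40.6
```

>>> play_rows --increments '[[-1,[1,0,1],0],[-1,[1,0,0],0],[-1,[0,0,0],0]]'

```text
time: 36.7
tool_pos: [584.3, -235.7, -15.0]
tcp_rot: [180.0, 0.1, 100.3]
ft_force: [1.1, -3.2, -0.7]
finger_gap: 38.7
grip_force: 42.2
```

>>> play_rows --increments '[[-1,[1,0,0],0],[-1,[1,0,0],0],[-1,[0,0,0],0]]'

```text
time: 36.95
tool_pos: [584.8, -235.1, -14.1]
tcp_rot: [179.9, 0.2, 100.3]
ft_force: [1.5, -8.4, 0.7]
finger_gap: 38.3
grip_force: 44.6
```

>>> play_rows --increments '[[-1,[1,0,0],0],[-1,[0.5,0,0],0],[-1,[0,0,0],0]]'

```text
time: 37.2
tool_pos: [585.1, -234.7, -13.6]
tcp_rot: [179.8, 0.3, 100.3]
ft_force: [2.9, -12.7, 0.5]
finger_gap: 38.5
grip_force: 46.2
```

>>> play_rows --increments '[[-1,[-3.5,0,0],0],[-1,[0,0,1],0],[-1,[0,0,1],0],[-1,[0,0,0.5],0],[-1,[0,0,0],0]]'

```text
time: 37.62
tool_pos: [584.6, -235.7, -17.3]
tcp_rot: [179.9, 0.1, 100.3]
ft_force: [0.9, -5.3, 3.0]
finger_gap: 38.1
grip_force: 43.4
```

>>> play_rows --increments '[[-1,[-1.5,0,0.5],0],[-1,[0,0,0.5],0],[-1,[0,0,0],0],[-1,[0,0,0],0]]'

```text
time: 37.95
tool_pos: [584.3, -236.2, -18.3]
tcp_rot: [180.0, -0.0, 100.3]
ft_force: [-1.4, -1.7, 6.7]
finger_gap: 38.4
grip_force: 41.3
```

On the floor. Release, rise and look.

>>> play_rows --increments '[[1,[0,0,0.5],0],[1,[0,0,0],0],[1,[0,0,0],0],[1,[0,0,0],0],[1,[0,0,0],0],[1,[0,0,0],0],[1,[0,0,-20],0],[1,[0,0,-30],0],[1,[-20,0,-35],0],[1,[-20,0,-30],0],[1,[0,0,0],0],[1,[0,0,0],0]]'

```text
time: 38.95
tool_pos: [593.4, -278.1, 99.2]
tcp_rot: [179.7, 0.2, 100.2]
ft_force: [1.4, 0.3, -0.4]
finger_gap: 85.2
grip_force: 0.0
```

```bash
python3 - <<'E'
from h import *
w=snapshot('wrist')
for k,n in(('sun',(563,-123)),('wide',(569,-156)),('wave',(577,-197)),('narrow',(584,-238))):
    f=fit(k,[w],z0=6,near=n,tol=25,yaws=[2,18]);print(k,f and (f[1],inbed(f[0])))
T=np.array(w['world_from_camera'])
for r in pinpoint('lockbar_knob',w)[:2]:
    q=T[:3,:3]@np.array(r['xyz'])+T[:3,3];print(r['p'],q.round(1),inbed([q[0],q[1],0]))
cv2.imwrite('pics/row.png',w['color'][:,:,::-1])
E
```

```text
sun (np.float64(0.9731585518102372), array([-1.00e-01,  1.05e+02,  5.00e-01]))
wide (np.float64(0.7989657401422108), array([ 1.8, 67.7, -3.4]))
wave (np.float64(0.9684840844626537), array([ 1.4, 25.3,  1.7]))
narrow (np.float64(0.9451058201058201), array([  1.4, -15.9,   1. ]))
0.57 [ 596.3 -318.9   41.2] [ -2.5 -99.7 -10.3]
0.48 [ 570.6 -151.    13.5] [  2.1  70.1 -10.3]
```

View pics/row.png

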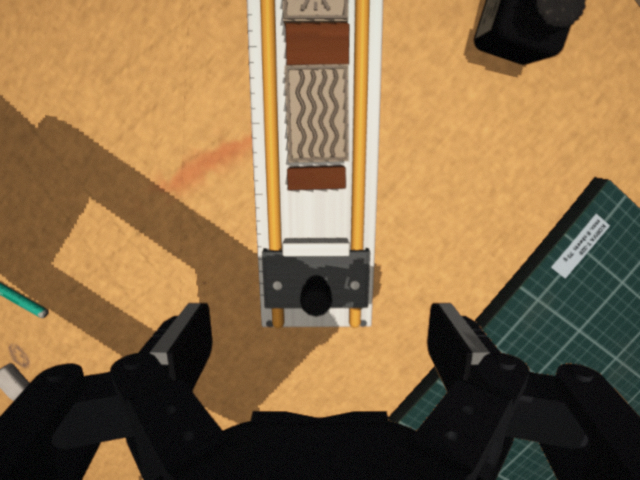

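The row is in order, square, faces up. The bar's white pressing face is at about v=245 and the knob at (316,293). I'll push from behind the knob with shut fingers.

```bash
python3 to.py -132 70
```

```text
[ 604.6 -350.2]
t 39.25 pos [ 590.3 -274.8   93.8] rpy [-1.799e+02 -1.000e-01  1.003e+02] shift [-76.7   0.5  23.8] turn 0.001
```

>>> play_rows --increments '[[-1,[-19.2,0,0],0],[-1,[-19.2,0,0],0],[-1,[-19.2,0,0],0],[-1,[-19.2,0,0],0],[-1,[0,0.5,0],0],[-1,[0,0,0],0],[-1,[0,0,0],0],[-1,[0,0,30],0],[-1,[0,0,35],0],[-1,[0,0,25],0],[-1,[0,0,9],0],[-1,[0,0,0],0]]' --force 20

```text
time: 40.25
tool_pos: [603.1, -348.5, -7.3]
tcp_rot: [-179.7, -0.3, 100.4]
ft_force: [0.1, -0.3, -0.2]
finger_gap: 0.2
grip_force: 0.0
```

>>> play_rows --increments '[[-1,[2,0,0],0],[-1,[2,0,0],0],[-1,[2,0,0],0],[-1,[2,0,0],0],[-1,[2,0,0],0],[-1,[2,0,0],0],[-1,[2,0,0],0],[-1,[2,0,0],0]]'

```text
time: 40.92
tool_pos: [602.9, -335.9, -3.0]
tcp_rot: [180.0, 0.1, 100.3]
ft_force: [-0.4, -3.8, 0.7]
finger_gap: -0.1
grip_force: 1.6
```

```bash
cat > kn.py <<'E'
from h import *
s=sense();print(s['time'],'tool bed',inbed([*s['tool_pos'][:2],0]),s['tool_pos'].round(1),s['ft_force'].round(1))
w=snapshot('scene');T=np.array(w['world_from_camera'])
for r in pinpoint('lockbar_knob',w)[:1]:
    q=T[:3,:3]@np.array(r['xyz'])+T[:3,3];print(r['p'],q.round(1),inbed([q[0],q[1],0]))
E
python3 kn.py
```

```text
40.9167 tool bed [   0.9 -117.7  -10.3] [ 602.9 -335.9   -3. ] [-0.4 -3.8  0.7]
0.82 [ 597.2 -317.5   38.1] [ -1.4 -98.5 -10.3]
```

The fingers are in contact with the knob (3.8 N). I'll push on.

>>> play_rows --increments '[[-1,[3,0,0],0],[-1,[3,0,0],0],[-1,[3,0,0],0],[-1,[3,0,0],0],[-1,[3,0,0],0],[-1,[3,0,0],0],[-1,[3,0,0],0],[-1,[3,0,0],0],[-1,[3,0,0],0],[-1,[3,0,0],0],[-1,[3,0,0],0]]'

```text
time: 41.93
tool_pos: [596.9, -303.0, -3.2]
tcp_rot: [180.0, 0.0, 100.3]
ft_force: [0.8, -4.6, 2.8]
finger_gap: 0.1
grip_force: 1.8
```

>>> play_rows --increments '[[-1,[1.5,0,0],0],[-1,[1.5,0,0],0],[-1,[0,0,0],0]]'

```text
time: 42.18
tool_pos: [596.2, -299.7, -3.5]
tcp_rot: [-180.0, -0.0, 100.3]
ft_force: [0.5, -1.4, 2.4]
finger_gap: -0.4
grip_force: 0.9
```

```bash
python3 kn.py
```

```text
42.1833 tool bed [  0.8 -80.9 -10.3] [ 596.2 -299.7   -3.5] [ 0.5 -1.4  2.4]
```

>>> play_rows --increments '[[-1,[1,0,0],0],[-1,[1,0,0],0],[-1,[1,0,0],0],[-1,[0,0,0],0]]'

```text
time: 42.62
tool_pos: [595.6, -297.0, -3.6]
tcp_rot: [-180.0, -0.0, 100.3]
ft_force: [0.9, -2.1, -0.1]
finger_gap: -0.1
grip_force: 1.3
```

>>> play_rows --increments '[[-1,[1,0,0],0],[-1,[1,0,0],0],[-1,[1,0,0],0]]'

```text
time: 42.87
tool_pos: [595.3, -295.0, -3.4]
tcp_rot: [180.0, 0.1, 100.3]
ft_force: [3.2, -9.7, -4.7]
finger_gap: -0.1
grip_force: 5.0
```

>>> play_rows --increments '[[-1,[1,0,0],0],[-1,[1,0,0],0],[-1,[0,0,0],0]]'

```text
time: 43.12
tool_pos: [595.2, -295.0, -3.3]
tcp_rot: [179.9, 0.2, 100.3]
ft_force: [5.8, -13.8, -6.8]
finger_gap: 0.2
grip_force: 7.3
```

>>> play_rows --increments '[[-1,[1,0,0],0],[-1,[1,0,0],0],[-1,[0,0,0],0]]'

```text
time: 43.37
tool_pos: [595.3, -294.9, -3.2]
tcp_rot: [179.9, 0.4, 100.2]
ft_force: [8.0, -21.8, -11.6]
finger_gap: -0.1
grip_force: 11.0
```

```bash
python3 kn.py
```

```text
43.3667 tool bed [  0.7 -75.9 -10.3] [ 595.3 -294.9   -3.2] [  8.  -21.8 -11.6]
0.7 [ 591.5 -277.1   39.1] [  0.2 -57.8 -10.3]
```

It has stalled at 22 N without moving, so the row is closed. I'll back off, rise and check.

>>> play_rows --increments '[[-1,[-3,0,0],0],[-1,[-5,0,0],0],[-1,[-8,0,0],0],[-1,[0,0,-30],0],[-1,[0,0,-35],0],[-1,[0,0,-35],0],[-1,[10,0,-20],0],[1,[20,0,0],0],[1,[20,0,0],0],[1,[0,0,0],0],[1,[0,0,0],0],[1,[0,0,0],0]]'

```text
time: 44.47
tool_pos: [588.3, -257.0, 116.5]
tcp_rot: [-180.0, -0.0, 100.3]
ft_force: [-0.5, -0.6, 0.5]
finger_gap: 60.3
grip_force: 0.0
```

```bash
python3 kn.py; python3 - <<'E'
from h import *
w=snapshot('wrist')
for k,n in(('sun',(563,-123)),('wide',(569,-156)),('wave',(577,-197)),('narrow',(584,-238))):
    f=fit(k,[w],z0=6,near=n,tol=25,yaws=[2,18]);print(k,f and (f[1],inbed(f[0])))
cv2.imwrite('pics/final.png',cv2.resize(w['color'][0:300,200:450,::-1],(500,600),interpolation=cv2.INTER_CUBIC))
E
```

```text
44.4667 tool bed [  0.6 -37.4 -10.3] [ 588.3 -257.   116.5] [-0.5 -0.6  0.5]
0.76 [ 588.8 -277.5   38.1] [ -2.6 -57.6 -10.3]
sun (np.float64(0.961824491819534), array([  0.8, 104. ,  -1. ]))
wide (np.float64(0.8895230330207908), array([ 1.3, 67.8,  0.1]))
wave (np.float64(0.9543711656441718), array([ 1.7, 25.3,  1.8]))
narrow (np.float64(0.7812971342383107), array([  1.5, -13.5,  -2. ]))
```

View pics/final.png

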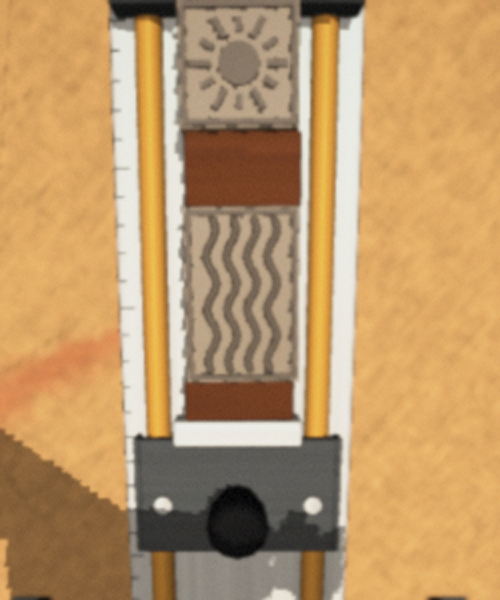

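The picture shows the row closed up without gaps, in order and square. The bar's white face (y≈432) bears on the narrow spacer, and the robot is clear.

```bash
python3 -c "
from bench import *
print(hand_in())"
```

```text
the job is handed in; nothing more can be done
None
```

The row is made up against the stop (sun block, wide spacer, wave block, narrow spacer), closed up with the lock-up bar bearing on the narrow spacer, and the job is handed in at about 45 s of the 99 s allowed; no verdict was returned.

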